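Third hand: press a contactor against the sprung stop of an assembly jig

ROBOT

A 7-joint arm with a two-finger parallel gripper is mounted at the origin on the work surface. World frame = base frame: x ahead of the robot, y to its left, z up, the work surface at z = 0. Lengths are in m, angles in rad, forces in N, time in s.
With the tool pointing down it reaches from about 0.4 to 0.875 m from the base axis. Payload 6.5 kg.
Tool frame: the origin (TCP) lies on the mounting face of the last link; the fingertips stand 173 mm ahead of it and the grasp point (between the pads) lies 155 mm ahead of it; y points along the fingers, x is the direction in which the jaws open and shut, and the axes are right-handed (so a half turn about y gives the same grasp; the last joint's range is limited). The gripper opens to 85 mm and grips with 20 to 120 N. Pads are 22 mm wide; open, the fingers measure 114 mm over their backs; the gripper's body (76 mm by 85 mm) begins 54 mm behind the grasp point. The pads swing forward as they close: fully open they stand 13 mm farther back than shut.
Start: joints at [1.07, 0.536, -0.004, 1.538, 0.003, 1.067, -0.071], TCP at [0.274, -0.59, 0.405] pointing down, gripper open.
Joint ranges: [-2.7, 2.7], [-0.37, 2.16], [-1.27, 1.26], [0.24, 2.4], [-1.31, 4.45], [0.19, 1.91], [-2.76, 2.76]. Speed limits (rad/s): [2.39, 2.39, 3.14, 3.14, 3.14, 3.14, 3.14].

INTERFACE

Orientations are given as [roll, pitch, yaw] about the fixed x, y, z axes, in that order (R = Rz(yaw) Ry(pitch) Rx(roll)).
In Python, from plant import robot gives the robot as it stands.
- The arm moves only by the tool arm_command, never from a script. Its argument "moves" is a list of rows, each a list of 5 numbers: the shift along the world's x, y, z each as a share of 150 mm, from -1 to 1, then the turn about the world's z as a share of 90 degrees, from -1 to 1, then the opening, from -1 (shut) to 1 (fully open). A call has 1 to 20 rows; each row shifts and turns the commanded pose from where the row before left it; what a row does not reach is not made up. A row lasts 1/12 s, in which the tool goes at most 41.7 mm and 7.16 degrees, less where a joint would pass 70% of its speed; a pose out of reach is approached as far as the arm can. A call with a number of a shift or a turn outside -1 to 1 is refused whole. A call with a gripper value outside its range is refused whole. The fingers move at their own pace and stop on an object; the grip force is fixed at half the most. Time passes only in rows, so rows that do not move let the fingers close. It gives the time, the measured TCP pose, the force and the opening at its end, in the units of the state.
- robot.get_state(): the state, without advancing time (a new reading comes with each control period).
- robot.grab_frame(name): name is "scene" or "top" or "wrist"; returns a dict with "frame" (384x512x3 uint8, blue, green, red), "depth" (384x512 float32, m along the optical axis (not along the pixel's ray), 0 where there is no reading), "intrinsics" (3x3 intrinsics, pixels), "dist_coeffs" ([k1, k2, p1, p2, k3] as OpenCV has them; the pictures are not rectified), "T" (4x4, takes a point from camera to world coordinates). Camera axes: x right, y down, z forward; pixel columns grow to the right and rows downward; lengths in m; the calibration is good to about 2 mm. A picture is of the moment at which its call begins.
- robot.sign_off(): hands the job in, once; it reports no verdict.
The state is a dict: "t": time; "qpos": joint angles; "qd": joint speeds; "tau": joint torques, N m; "position": TCP position; "tool_rot": TCP orientation; "ft_force": force on the tool from outside, world axes, zero at the start; "moment": the same for the moment, N m; "opening": finger opening in m.
Only numpy, scipy, OpenCV 4.12 (cv2) and the standard library are available. Lean on these libraries where they do the work, as an engineer would, in place of code of your own. Each camera call takes 0.05 s, during which the arm holds its last target. There are 200 camera calls.

TASK

Be my third hand while I screw down a contactor: pick up the black contactor, set it upright on the assembly jig's plate, on the centre line and square to the sprung steel stop, and push it against the stop until the red pointers stand in the green zones (about 9 N). Do not drive the stop to the end of its travel, and leave the breaker and the timer where they are. Finish while still holding the contactor there with that steady push: do not let go.

Things in the scene. Friction and masses are not known exactly. Their poses are not given: they have to be found in the camera images.
- contactor: The part to hold: loose black contactor on the bench, about 0.34 kg. Base 75 (x) x 45 (y) x 52 mm high; on it a head 44 (x) x 45 (y) mm, up to 80 mm high, grey square on top (to 83 mm). The sides facing its +y and -y are flat over the full height, 45 mm apart: grip across them from above. The two ends (+x, -x) are flat and alike. Origin: centre of the underside; z up.
- jig: Assembly jig, fixed: plywood bed 240 (x) x 180 (y) x 18 mm, smooth (friction about 0.3), origin at the centre of its underside (bed top at z = 18 mm). Its x axis is the direction of the push, towards the stop. An aluminium plate with a dark centre line (y = 0) lies flush in the bed before the stop (x -67 to 38 mm). A fixed blue bracket, 42 mm high, stands behind the stop (front x = 102 mm).
- stop: Sprung steel stop on the jig: upright plate 120 mm wide (y), 12 mm thick, its top 48 mm above the bed. Origin: middle of its front face, at bed-top height; axes as the jig's. At rest at x = 40, y = 0, z = 18 mm in the jig's frame; pushed, it slides along the jig's +x, 32 mm at most. Spring: 3 N to start, then 0.4 N per mm: 9 N at 15 mm. Unpushed, it springs back.
- pointer (a point): Tip of the red pointer at the stop's left (+y) end, 82 mm from its middle, in line with its front face and 8 mm above the bed (a twin is at the right end). It moves with the stop over a white strip on the bed. The green zone spans 7.5 mm to 22.5 mm of the stop's travel, which is 6 to 12 N.
- breaker: Bystander: a white three-pole breaker with a blue toggle bar, 82 x 54 x 76 mm high, loose on the bench; origin: centre of its underside.
- timer: Bystander: a cream timer relay with an orange dial, 78 x 36 x 70 mm high, loose on the bench; origin: centre of its underside.
Not all that is in view belongs to the job. What is shaped like the contactor but purple or yellow is not meant.

How it is judged:
On the way:
1. the contactor is picked up off the bench (height (world z) of contactor above 0.03 m and contact force between the fingers and contactor above 1 N), for 0.2 s.
At the end, for the whole second after the job is handed in: Through the last second the robot still holds the contactor: upright and square to the stop within 0.1 rad, on the bed (5 mm), within 10 mm of the centre line, at rest, pressing the stop with 6 to 12 N; breaker and timer within 30 mm of their starts (contact force between contactor and stop between 6 and 12 N and contact force between the fingers and contactor above 2 N and z of contactor in the frame of jig between 0.013 and 0.023 m and y of contactor in the frame of jig between -0.01 and 0.01 m and angle between the x axis of contactor and the x axis of jig, either way round below 0.1 rad and angle between contactor's own z axis and vertical below 0.1 rad and linear speed of contactor below 0.02 m/s and distance of each of breaker, timer from where it was at the start of the episode below 0.03 m); the arm keeps its last pose, push and grip.
It fails at once if the stop is driven hard to its end (over 20 N) (contact force between contactor and stop above 20 N).
It fails at once if the breaker or the timer is moved by more than 30 mm (distance of any of breaker, timer from where it was at the start of the episode above 0.03 m).
It also fails if it takes over 38 s, if anything falls off the work surface, if the arm or the gripper's body presses on something with over 40 N, if the wrist force passes 120 N, or if a joint passes its speed limit or range.

## Working session

There is one attempt and no reset: what is moved stays moved. The work goes in short steps, Python scripts to look and compute and a tool call to move; the robot and the scene stay as the last step left them, time stands still between calls to the robot, and variables do not carry over. Pictures are saved under pics/ and viewed, about 8 in all and at most 12, crops included, and the job is handed in when it is done.

Besides the shell and the picture viewer there is one more tool, called after "Emit:" in YAML: its name, and indented under it one key for each argument. arm_command: Moves the arm, as the interface text tells. Shift numbers are shares of 150 mm and turn numbers shares of 90 degrees, none past 1 either way. Its arguments: {"type":"object","properties":{"moves":{"type":"array","items":{"type":"array","items":{"type":"number","minimum":-1,"maximum":1}}}},"required":["moves"]}

```bash
ls; mkdir -p pics; cat > h.py <<'E'
import numpy as np, cv2
from plant import robot
def grab(n):
    f=robot.grab_frame(n); return {k:np.asarray(v) for k,v in f.items()}
def cloud(f):
    K=f['intrinsics'];h,w=f['depth'].shape
    u,v=np.meshgrid(np.arange(w),np.arange(h))
    p=cv2.undistortPoints(np.stack([u,v],-1).reshape(-1,1,2).astype(float),K,f['dist_coeffs']).reshape(h,w,2)
    d=f['depth'][...,None]
    P=np.concatenate([p*d,d],-1)
    return P@f['T'][:3,:3].T+f['T'][:3,3]
E
python3 - <<'E'
from h import *
for n in('scene','top'):
    f=grab(n); np.savez(n,**f); cv2.imwrite(f'pics/{n}1.png',f['frame']); print(n,f['T'].round(3).tolist())
s=robot.get_state(); print(s)
E
```

```text
pics
scene [[0.305, 0.51, -0.804, 1.416], [0.952, -0.178, 0.248, -0.183], [-0.017, -0.841, -0.54, 0.653], [0.0, 0.0, 0.0, 1.0]]
top [[-0.011, -0.98, 0.197, 0.374], [-1.0, 0.006, -0.025, 0.096], [0.023, -0.197, -0.98, 0.86], [0.0, 0.0, 0.0, 1.0]]
{'t': 0.1, 'qpos': array([ 1.06981207,  0.53711862, -0.00442115,  1.53876219,  0.00259769,
        1.06734081, -0.07119123]), 'qd': array([-1.04322106e-03, -3.35029511e-03, -3.16602093e-05, -2.72040229e-03,
        9.28372949e-04,  6.00645103e-04,  3.35880946e-04]), 'tau': array([ 2.95990823e-03, -5.84561419e+01,  1.05204117e+00, -2.59776789e+01,
        1.26447532e-02,  4.54182024e-03,  2.28088925e-05]), 'position': array([ 0.27366062, -0.58925428,  0.40388711]), 'tool_rot': array([-1.57092297,  0.00161834, -1.13594784]), 'ft_force': array([-0.42147788, -0.02319548,  0.83504907]), 'moment': array([ 0.0089428 , -0.00556813, -0.00157469]), 'opening': 0.08530598983466936}
```

View pics/top1.png

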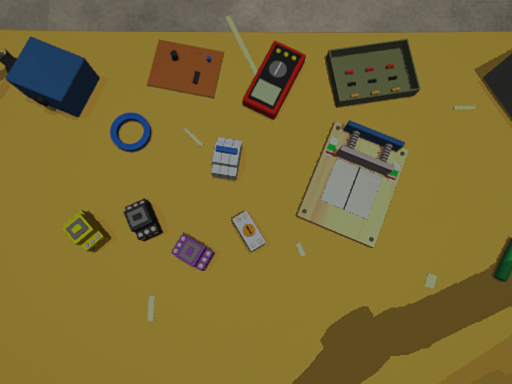

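View pics/scene1.png

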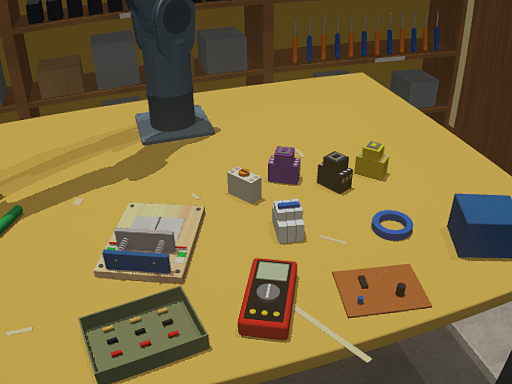

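The top view shows the black contactor at about (142,219), purple decoy (193,251), yellow (85,230), breaker (227,158), timer (249,231), and the jig centred at about (355,183) with the stop at about (368,160).

```bash
cat > m.py <<'E'
from h import *
f=dict(np.load('top.npz')); P=cloud(f); b=f['frame'].astype(int); hsv=cv2.cvtColor(f['frame'],cv2.COLOR_BGR2HSV)
Z=P[...,2]
def rect(m,name):
    p=P[m][:,:2]; r=cv2.minAreaRect((p*1000).astype(np.float32)); print(name,m.sum(),np.round(r[0],1),np.round(r[1],1),round(r[2],1)); return r
def win(u0,u1,v0,v1):
    m=np.zeros(Z.shape,bool); m[v0:v1,u0:u1]=1; return m
print('table z',np.median(Z[win(280,300,240,300)]))
c=win(115,170,190,250)&(Z>0.006)
rect(c,'contactor all'); 
rect(c&(Z>0.072),'contactor top')
rect(c&(Z>0.043)&(Z<.06),'base top')
j=win(290,420,110,250)
print('bed z',np.median(Z[200:230,340:360]))
rect(j&(Z>0.012)&(Z<0.024),'bed')
rect(j&(Z>0.060)&(Z<.072),'stoptop'); rect(j&(Z>0.055)&(Z<.0625),'bracket')
h,w=Z.shape
plate=j&(Z>.012)&(Z<.024)&(hsv[...,1]<50)&(hsv[...,2]>130); rect(plate,'plate')
for n,a in(('breaker',(205,250,130,190)),('timer',(225,270,205,255)),('purple',(165,220,225,275))): rect(win(*a)&(Z>.03),n)
for u,v in((142,219),(373,134),(368,160),(351,187),(330,147),(396,169),(360,167)): print((u,v),P[v,u].round(4),hsv[v,u])
cv2.imwrite('pics/crops.png',np.hstack([cv2.resize(f['frame'][110:250,290:420],None,fx=4,fy=4,interpolation=2)[:, :],cv2.resize(f['frame'][190:260,110:170],(240,280)).repeat(2,0)]))
E
python3 m.py
```

```text
table z 0.0007625405545940711
contactor all 1100 [425.5 234.2] [284.5  75.3] 54.6
contactor top 563 [423.5 226.2] [271.5  59.8] 56.6
base top 334 [482.7 314.6] [75.8 47.1] 24.2
bed z 0.019064912833610226
bed 7096 [ 564.9 -142.3] [179.6 239.5] 66.4
stoptop 554 [ 634.8 -173.1] [126.   73.6] 66.5
bracket 404 [ 635.4 -173. ] [129.1  75. ] 66.5
plate 2243 [ 571.9 -145.4] [166.7 149.2] 66.7
breaker 987 [517.7 135.2] [290.8  65.9] 2.3
timer 690 [437.1  87.6] [116.7  52. ] 16.1
purple 859 [393.1 174.6] [154.7  45.1] 59.9
(142, 219) [0.4772 0.3049 0.0826] [30  6 87]
(373, 134) [ 0.6612 -0.1785  0.0628] [106 178  83]
(368, 160) [ 0.6019 -0.1626  0.0662] [  8  25 122]
(351, 187) [ 0.5531 -0.1355  0.0207] [45 11 90]
(330, 147) [ 0.6462 -0.0934  0.02  ] [ 67 237 127]
(396, 169) [ 0.5942 -0.2397  0.0189] [ 48  23 144]
(360, 167) [ 0.6002 -0.16    0.0156] [26 40 90]
```

View pics/crops.png

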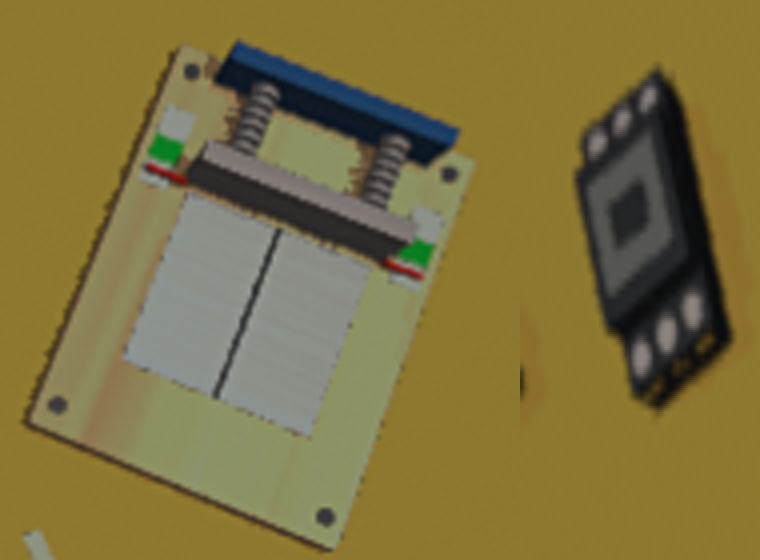

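```bash
cat >> m.py <<'E'
print('----')
def clean(m): # drop flying pixels: local depth range small
    d=f['depth'].astype(np.float32); k=np.ones((3,3)); return m&((cv2.dilate(d,k)-cv2.erode(d,k))<0.012)
for n,a in(('cont',(115,170,190,250)),('purple',(165,220,225,275)),('yellow',(60,112,205,255)),('breaker',(205,250,130,190)),('timer',(225,270,205,255))):
    for lo,hi in((.044,.060),(.066,.09),(.044,.09)): 
        m=clean(win(*a)&(Z>lo)&(Z<hi)); 
        if m.sum()>10: rect(m,f'{n} {lo}-{hi}')
rect(clean(j&(Z>0.064)&(Z<.075)),'stop'); rect(clean(j&(Z>.05)&(Z<.0635)&(hsv[...,1]>120)),'bracket'); rect(clean(j&(Z>0.012)&(Z<0.025)),'bed')
line=clean(j&(Z<.025)&(Z>.012)&(hsv[...,2]<100)); line[:165]=0; line[225:]=0; line[:,:325]=0; line[:,375:]=0;rect(line,'line')
E
python3 m.py | sed -n '/----/,$p'
```

```text
----
cont 0.044-0.06 169 [481.7 314.1] [71.9 43.4] 24.5
cont 0.066-0.09 419 [481.9 313.7] [41.7 43.1] 24.8
cont 0.044-0.09 588 [481.7 313.7] [71.8 43.6] 23.8
purple 0.044-0.06 163 [412.5 208.4] [69.9 39.1] 59.6
purple 0.066-0.09 407 [412.6 208.1] [39.6 39.2] 59.9
purple 0.044-0.09 570 [412.7 208.3] [69.9 39.3] 59.4
yellow 0.044-0.06 175 [459.  429.5] [70.3 41.3] 42.2
yellow 0.066-0.09 423 [459.7 429.1] [40.4 41.2] 41.6
yellow 0.044-0.09 598 [459.6 429.2] [70.5 41.3] 41.2
breaker 0.044-0.06 224 [616.7 139.3] [49.2 79.2] 81.0
breaker 0.066-0.09 368 [616.7 139.1] [49.1 42.2] 80.2
breaker 0.044-0.09 626 [616.6 139.1] [49.3 79.2] 80.6
timer 0.044-0.06 98 [454.6  92.6] [71.4 30.4] 30.6
timer 0.066-0.09 119 [454.8  92.8] [22.4 24.6] 89.7
timer 0.044-0.09 502 [454.7  92.6] [72.2 30.5] 30.6
stop 209 [ 616.3 -159.4] [ 69.8 105.7] 0.3
bracket 265 [ 662.3 -184.6] [124.   10.2] 66.1
bed 6257 [ 564.  -141.9] [174.5 235. ] 66.5
line 75 [ 556.4 -140.9] [ 30.2 111.6] 50.7
```

Emit:
arm_command:
  moves:
    - [0.18,0.2,0,0,1]
    - [0.18,0.2,0,0,1]
    - [0.18,0.2,0,0,1]
    - [0.18,0.2,0,0,1]
    - [0.18,0.2,0,0,1]
    - [0.18,0.2,0,0,1]
    - [0.18,0.2,0,0,1]
    - [0.18,0.2,0,0,1]
    - [0.18,0.2,0,0,1]
    - [0.18,0.2,0,0,1]
    - [0,0.2,0,0,1]
    - [0,0.2,0,0,1]
    - [0,0.2,0,0,1]
    - [0,0.2,0,0,1]
    - [0,0.2,0,0,1]
    - [0,0.2,0,0,1]
    - [0,0.2,0,0,1]
    - [0,0.2,0,0,1]
    - [0,0.2,0,0,1]
    - [0,0.2,0,0,1]

```text
t: 1.77
position: [0.5434, 0.0119, 0.4045]
tool_rot: [-1.571, 0.0, -1.136]
ft_force: [0.1, -0.0, 0.3]
opening: 0.0857
```

Emit:
arm_command:
  moves:
    - [-0.04,0.2,0,0,1]
    - [-0.04,0.2,0,0,1]
    - [-0.04,0.2,0,0,1]
    - [-0.04,0.2,0,0,1]
    - [-0.04,0.2,0,0,1]
    - [-0.04,0.2,0,0,1]
    - [-0.04,0.2,0,0,1]
    - [-0.04,0.2,0,0,1]
    - [-0.04,0.2,0,0,1]
    - [-0.02,0.1,0,0,1]
    - [0,0,0,0,1]
    - [0,0,0,0,1]

```text
t: 2.77
position: [0.4863, 0.2961, 0.4043]
tool_rot: [-1.572, -0.0, -1.134]
ft_force: [0.9, -0.4, -0.2]
opening: 0.0853
```

```bash
python3 - <<'E'
from h import *
f=grab('wrist'); cv2.imwrite('pics/wrist1.png',f['frame']); P=cloud(f);Z=P[...,2]
d=f['depth'].astype(np.float32);k=np.ones((3,3));c=(cv2.dilate(d,k)-cv2.erode(d,k))<.008
n=np.linalg.norm(P[...,:2]-[.482,.314],axis=-1)<.06
for lo,hi in((.044,.058),(.07,.09),(.044,.09)):
    m=n&c&(Z>lo)&(Z<hi)
    if m.sum()>20:
        r=cv2.minAreaRect((P[m][:,:2]*1000).astype(np.float32)); print(m.sum(),np.round(r[0],1),np.round(r[1],1),r[2],np.median(Z[m]))
print(robot.get_state()['position'])
E
```

```text
757 [484.1 315.9] [73.1 42. ] 24.0472412109375 0.05238598461707161
1934 [484.4 316.2] [42.7 42.7] 24.93963050842285 0.08134637953307466
2691 [484.2 316.1] [73.1 42.7] 24.832632064819336 0.08046300742089818
[0.48692861 0.2947755  0.40424121]
```

View pics/wrist1.png

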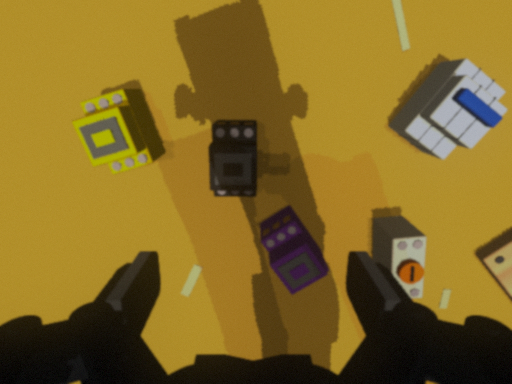

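The wrist view shows the black contactor upright at (234,160), clear of purple (293,252) and yellow (105,130). Wrist and top agree within about 3 mm.

Emit:
arm_command:
  moves:
    - [-0.024,0.133,0,-0.0075,1]
    - [0,0,-0.15,0,1]
    - [0,0,-0.15,0,1]
    - [0,0,-0.15,0,1]
    - [0,0,-0.15,0,1]
    - [0,0,-0.15,0,1]
    - [0,0,-0.15,0,1]
    - [0,0,0,0,1]
    - [0,0,0,0,1]
    - [0,0,0,0,1]

```text
t: 3.65
position: [0.484, 0.3149, 0.2709]
tool_rot: [-1.569, -0.0, -1.149]
ft_force: [-0.3, 0.5, 0.5]
opening: 0.0853
```

Emit:
arm_command:
  moves:
    - [0,0,-0.09,0,1]
    - [0,0,-0.09,0,1]
    - [0,0,-0.09,0,1]
    - [0,0,-0.09,0,1]
    - [0,0,-0.09,0,1]
    - [0,0,0,0,1]
    - [0,0,0,0,1]
    - [0,0,0,0,1]

```text
t: 4.32
position: [0.4833, 0.3157, 0.2023]
tool_rot: [-1.571, 0.0, -1.148]
ft_force: [0.3, 1.1, 0.1]
opening: 0.0852
```

Emit:
arm_command:
  moves:
    - [0,0,0,0,-1]
    - [0,0,0,0,-1]
    - [0,0,0,0,-1]
    - [0,0,0,0,-1]
    - [0,0,0,0,-1]
    - [0,0,0,0,-1]
    - [0,0,0,0,-1]
    - [0,0,0,0,-1]
    - [0,0,0,0,-1]
    - [0,0,0,0,-1]
    - [0,0,0,0,-1]
    - [0,0,0,0,-1]

```text
t: 5.32
position: [0.4835, 0.3156, 0.2029]
tool_rot: [-1.57, 0.0, -1.148]
ft_force: [-0.6, -0.6, 6.1]
opening: 0.0447
```

Emit:
arm_command:
  moves:
    - [0,0,0.1,0,-1]
    - [0,0,0.15,0,-1]
    - [0,0,0.15,0,-1]
    - [0,0,0.15,0,-1]
    - [0,0,0.15,0,-1]
    - [0,0,0.15,0,-1]
    - [0,0,0.15,0,-1]
    - [0,0,0,0,-1]
    - [0,0,0,0,-1]

```text
t: 6.07
position: [0.4832, 0.3154, 0.3525]
tool_rot: [-1.569, 0.0, -1.148]
ft_force: [-0.5, -0.1, -2.8]
opening: 0.0446
```

Emit:
arm_command:
  moves:
    - [0.0247,-0.1515,0,-0.0265,-1]
    - [0.0247,-0.1515,0,-0.0265,-1]
    - [0.0247,-0.1515,0,-0.0265,-1]
    - [0.0247,-0.1515,0,-0.0265,-1]
    - [0.0247,-0.1515,0,-0.0265,-1]
    - [0.0247,-0.1515,0,-0.0265,-1]
    - [0.0247,-0.1515,0,-0.0265,-1]
    - [0.0247,-0.1515,0,-0.0265,-1]
    - [0.0247,-0.1515,0,-0.0265,-1]
    - [0.0247,-0.1515,0,-0.0265,-1]
    - [0.0247,-0.1515,0,-0.0265,-1]
    - [0.0247,-0.1515,0,-0.0265,-1]
    - [0.0247,-0.1515,0,-0.0265,-1]
    - [0.0247,-0.1515,0,-0.0265,-1]
    - [0.0247,-0.1515,0,-0.0265,-1]
    - [0.0247,-0.1515,0,-0.0265,-1]
    - [0.0247,-0.1515,0,-0.0265,-1]
    - [0.0247,-0.1515,0,-0.0265,-1]
    - [0.0247,-0.1515,0,-0.0265,-1]
    - [0.0247,-0.1515,0,-0.0265,-1]

```text
t: 7.73
position: [0.5565, -0.1401, 0.3498]
tool_rot: [-1.575, -0.001, -1.982]
ft_force: [1.2, 0.4, -1.5]
opening: 0.0448
```

Emit:
arm_command:
  moves:
    - [0,0,0,0,-1]
    - [0,0,0,0,-1]
    - [0,0,0,0,-1]
    - [0,0,0,0,-1]

```text
t: 8.07
position: [0.5569, -0.1377, 0.351]
tool_rot: [-1.573, 0.0, -1.978]
ft_force: [-0.3, 0.3, -3.4]
opening: 0.0441
```

```bash
python3 - <<'E'
from h import *
s=robot.get_state();print(s['position'],np.degrees(s['tool_rot']),s['ft_force'],s['opening'])
f=grab('wrist'); g=grab('scene'); t=grab('top')
np.savez('top2',**t); np.savez('wrist2',**f)
cv2.imwrite('pics/w2.png',np.hstack([cv2.resize(x['frame'],(400,300)) for x in (f,t)]))
E
```

```text
[ 0.5569319  -0.13774181  0.35104553] [-9.01328722e+01  6.58493368e-03 -1.13349033e+02] [-0.3292191   0.33573144 -3.36745611] 0.04411550650859368
```

View pics/w2.png

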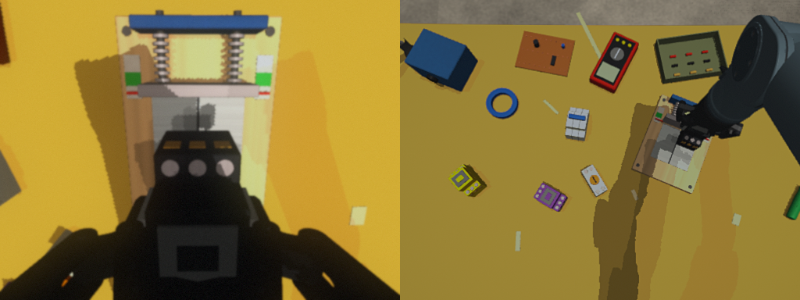

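The wrist view shows the contactor held upright and lined up with the dark centre line, at about (198,115) in the half-size picture, with the stop square ahead at row 90. I'll check that with numbers.

```bash
python3 - <<'E'
from h import *
f=dict(np.load('wrist2.npz'));P=cloud(f);Z=P[...,2];d=f['depth'].astype(np.float32);k=np.ones((3,3));c=(cv2.dilate(d,k)-cv2.erode(d,k))<.008
hsv=cv2.cvtColor(f['frame'],cv2.COLOR_BGR2HSV)
a=np.radians(-23.6);R=np.array([[np.cos(a),np.sin(a)],[-np.sin(a),np.cos(a)]])
J=(P[...,:2]-[.5645,-.1421])@R.T*1000
def rep(m,n):
    r=cv2.minAreaRect(J[m].astype(np.float32));print(n,m.sum(),np.round(r[0],1),np.round(r[1],1),round(r[2],2),'z',np.median(Z[m]).round(4), J[m].min(0).round(1),J[m].max(0).round(1))
near=(abs(J[...,0])<160)&(abs(J[...,1])<110)
rep(c&near&(Z>.012)&(Z<.024),'bed')
rep(c&near&(Z>.060)&(Z<.072)&(J[...,0]<70)&(J[...,0]>25),'stop')
rep(c&near&(Z>.05)&(Z<.065)&(J[...,0]>90),'bracket')
u=np.arange(512)[None]+0*Z; v=np.arange(384)[:,None]+0*Z
con=c&near&(u>180)&(u<330)&(v<240)&(Z>.15)
rep(con&(Z>.19)&(Z<.215),'contactor base top')
rep(con&(Z>.15)&(Z<.19),'front face')
m=c&near&(Z<.024)&(Z>.01)&(hsv[...,2]<110)&(abs(J[...,1])<8)&(J[...,0]<36)&(J[...,0]>0)
if m.sum()>5: rep(m,'line')
s=robot.get_state();print('tool in jig',(s['position'][:2]-[.5645,-.1421])@R.T*1000)
E
```

```text
bed 23503 [9.2 0.7] [178.5 223.8] 89.96 z 0.0184 [-102.7  -88.5] [121.2  89.9]
stop 2200 [48.7  0.5] [ 11.5 118.2] 0.17 z 0.0662 [ 42.8 -58.6] [54.3 59.6]
bracket 3086 [103.4   0.9] [ 24.1 128.2] 0.25 z 0.0599 [ 91.2 -63.2] [115.4  65. ]
contactor base top 5347 [20.9  1.3] [17.4 43.9] 0.81 z 0.2004 [ 11.9 -20.6] [29.6 23.2]
front face 1801 [29.   1.3] [ 1.6 42.4] 0.74 z 0.1735 [ 27.9 -19.9] [29.9 22.6]
line 381 [17.9 -0.2] [15.3 35.2] 89.97 z 0.0189 [ 0.3 -7.8] [35.5  7.5]
tool in jig [-8.25994568  0.78378882]
```

Emit:
arm_command:
  moves:
    - [0,0,-0.1,-0.005,-1]
    - [0,0,-0.1,0,-1]
    - [0,0,-0.1,0,-1]
    - [0,0,-0.1,0,-1]
    - [0,0,-0.1,0,-1]
    - [0,0,-0.1,0,-1]
    - [0,0,-0.1,0,-1]
    - [0,0,-0.1,0,-1]
    - [0,0,0,0,-1]
    - [0,0,0,0,-1]
    - [0,0,0,0,-1]
    - [0,0,0,0,-1]

```text
t: 9.22
position: [0.5579, -0.1391, 0.2334]
tool_rot: [-1.569, 0.0, -1.988]
ft_force: [-0.8, 0.1, -3.3]
opening: 0.0442
```

Emit:
arm_command:
  moves:
    - [0,0,-0.02,0,-1]
    - [0,0,-0.02,0,-1]
    - [0,0,0,0,-1]
    - [0,0,0,0,-1]
    - [0,0,0,0,-1]

```text
t: 9.63
position: [0.5573, -0.1391, 0.2262]
tool_rot: [-1.571, -0.0, -1.988]
ft_force: [-0.1, -0.8, -3.2]
opening: 0.0441
```

Emit:
arm_command:
  moves:
    - [0,0,-0.013,0,-1]
    - [0,0,-0.013,0,-1]
    - [0,0,0,0,-1]
    - [0,0,0,0,-1]
    - [0,0,0,0,-1]
    - [0,0,0,0,-1]

```text
t: 10.13
position: [0.5573, -0.1391, 0.2224]
tool_rot: [-1.571, -0.0, -1.988]
ft_force: [0.4, 0.2, -3.2]
opening: 0.0442
```

Emit:
arm_command:
  moves:
    - [0,0,-0.006,0,-1]
    - [0,0,0,0,-1]
    - [0,0,0,0,-1]
    - [0,0,0,0,-1]
    - [0,0,0,0,-1]

```text
t: 10.55
position: [0.5573, -0.1391, 0.2214]
tool_rot: [-1.571, 0.0, -1.988]
ft_force: [0.2, 0.1, -2.8]
opening: 0.0444
```

Emit:
arm_command:
  moves:
    - [0,0,-0.006,0,-1]
    - [0,0,0,0,-1]
    - [0,0,0,0,-1]
    - [0,0,0,0,-1]
    - [0,0,0,0,-1]

```text
t: 10.97
position: [0.5574, -0.1391, 0.2209]
tool_rot: [-1.571, 0.0, -1.988]
ft_force: [-2.4, 1.5, 6.2]
opening: 0.0445
```

Emit:
arm_command:
  moves:
    - [0,0,0.002,0,-1]
    - [0.0122,-0.0053,0,0,-1]
    - [0.0122,-0.0053,0,0,-1]
    - [0.0122,-0.0053,0,0,-1]
    - [0.0122,-0.0053,0,0,-1]
    - [0.0122,-0.0053,0,0,-1]
    - [0.0122,-0.0053,0,0,-1]
    - [0.0122,-0.0053,0,0,-1]
    - [0.0122,-0.0053,0,0,-1]
    - [0.0122,-0.0053,0,0,-1]
    - [0.0122,-0.0053,0,0,-1]
    - [0,0,0,0,-1]
    - [0,0,0,0,-1]
    - [0,0,0,0,-1]
    - [0,0,0,0,-1]

```text
t: 12.22
position: [0.5745, -0.1464, 0.2209]
tool_rot: [-1.575, -0.0, -1.988]
ft_force: [-8.0, 3.5, 11.3]
opening: 0.0442
```

```bash
cat > chk.py <<'E'
from h import *
import sys
s=robot.get_state()
f=grab('wrist');P=cloud(f);Z=P[...,2];d=f['depth'].astype(np.float32);k=np.ones((3,3));c=(cv2.dilate(d,k)-cv2.erode(d,k))<.008
a=np.radians(-23.6);R=np.array([[np.cos(a),np.sin(a)],[-np.sin(a),np.cos(a)]])
J=(P[...,:2]-[.5645,-.1421])@R.T*1000
def rep(m,n):
    if m.sum()<20: return print(n,'few')
    r=cv2.minAreaRect(J[m].astype(np.float32));print(n,m.sum(),np.round(r[0],1),np.round(r[1],1),round(r[2],2),'z',np.median(Z[m]).round(4), J[m].min(0).round(1),J[m].max(0).round(1))
near=(abs(J[...,0])<160)&(abs(J[...,1])<110)
hsv=cv2.cvtColor(f['frame'],cv2.COLOR_BGR2HSV)
rep(c&near&(Z>.061)&(Z<.069)&(J[...,0]<85)&(J[...,0]>35)&(hsv[...,1]<100),'stop')
rep(c&near&(Z>.012)&(Z<.024),'bed')
rep(c&near&(Z>.04)&(Z<.065)&(J[...,0]>95),'bracket')
red=(hsv[...,1]>150)&((hsv[...,0]<6)|(hsv[...,0]>174))&near
for sgn in(1,-1): rep(red&(J[...,1]*sgn>60),'red'); rep(near&(J[...,1]*sgn>55)&(hsv[...,1]>150)&(abs(hsv[...,0].astype(int)-65)<12),'green')
rep(near&c&(Z>.0665)&(Z<.078)&(abs(J[...,1])<40),'base top')
print('tool jig',(s['position'][:2]-[.5645,-.1421])@R.T*1000,s['position'][2],'F jig',R@s['ft_force'][:2],s['ft_force'][2],np.degrees(s['tool_rot']),s['t'])
cv2.imwrite(f'pics/{sys.argv[1]}.png',f['frame'])
E
python3 chk.py w3
```

```text
stop 8996 [47.7  0.8] [ 25.4 119. ] 0.12 z 0.0661 [ 35.  -58.7] [60.5 60.3]
bed 43197 [7.7 0.5] [228. 179.] 0.05 z 0.0183 [-106.2  -89. ] [121.7  90. ]
bracket 14555 [108.4   0.5] [128.3  26.6] 89.96 z 0.0598 [ 95.1 -63.7] [121.7  64.7]
red 24 [48.2 80.8] [2.4 2. ] 0.84 z 0.0261 [47.  79.8] [49.4 81.8]
green 651 [57.2 75.5] [13.9 17.2] 1.77 z 0.0191 [50.1 67. ] [64.2 84. ]
red 24 [ 48.4 -79.1] [2.5 2.3] 17.77 z 0.0265 [ 47.2 -80.2] [ 49.7 -77.7]
green 699 [ 57.2 -74.2] [17.8 13.8] 89.4 z 0.019 [ 50.2 -83.1] [ 64.1 -65.3]
base top 6789 [38.3  0.1] [79.9 43.8] 89.73 z 0.0701 [ 16.3 -39.9] [60.2 39.9]
tool jig [10.88625376  0.10609015] 0.22093318788292984 F jig [-8.70182596 -0.01533991] 11.266164023030402 [-9.02280302e+01 -1.79307357e-02 -1.13892128e+02] 12.2167
```

View pics/w3.png

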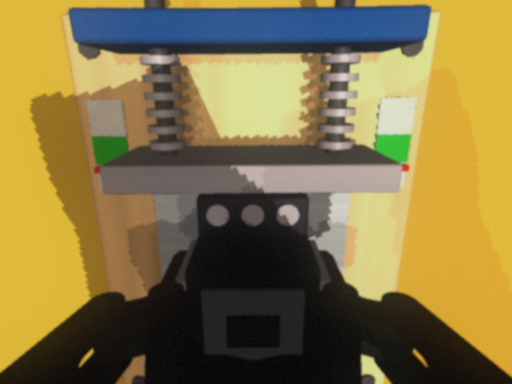

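The pointers, red at (97,169) and (405,168), are just short of the green zones. That's about 6 mm of travel, and the stop is square to the contactor. About 9 mm more is needed, with slightly less downward load.

Emit:
arm_command:
  moves:
    - [0,0,0.003,0,-1]
    - [0.0092,-0.004,0,0,-1]
    - [0.0092,-0.004,0,0,-1]
    - [0.0092,-0.004,0,0,-1]
    - [0.0092,-0.004,0,0,-1]
    - [0.0092,-0.004,0,0,-1]
    - [0.0092,-0.004,0,0,-1]
    - [0,0,0,0,-1]
    - [0,0,0,0,-1]
    - [0,0,0,0,-1]
    - [0,0,0,0,-1]
    - [0,0,0,0,-1]
    - [0,0,0,0,-1]

```text
t: 13.35
position: [0.582, -0.1495, 0.2211]
tool_rot: [-1.578, -0.001, -1.988]
ft_force: [-12.3, 4.9, 12.8]
opening: 0.0444
```

```bash
python3 chk.py w4
```

```text
stop 9079 [53.6  0.8] [118.9  28.9] 89.94 z 0.0661 [ 39.2 -58.7] [68.1 60.2]
bed 38051 [11.1  0.7] [221.1 178.8] 0.09 z 0.0183 [-99.3 -88.6] [121.8  90.2]
bracket 13472 [112.2   0.5] [128.9  34. ] 90.0 z 0.0598 [ 95.2 -63.9] [129.2  65. ]
red few
green 219 [60.8 76.2] [ 6.2 15.8] 0.65 z 0.0192 [57.7 68.4] [64. 84.]
red 20 [ 56.1 -79.2] [2.3 2.1] 15.42 z 0.0261 [ 55.  -80.5] [ 57.4 -78.2]
green 252 [ 61.3 -77.8] [19.2 10. ] 50.55 z 0.0191 [ 51.3 -83.1] [ 64.3 -67.2]
base top 6865 [46.   0.1] [79.9 43.9] 89.65 z 0.0702 [ 23.8 -40. ] [67.9 39.9]
tool jig [18.99127764  0.19195949] 0.22105039520819803 F jig [-13.26595014  -0.44832027] 12.84983957940882 [-9.03872007e+01 -3.23100859e-02 -1.13884721e+02] 13.35
```

View pics/w4.png

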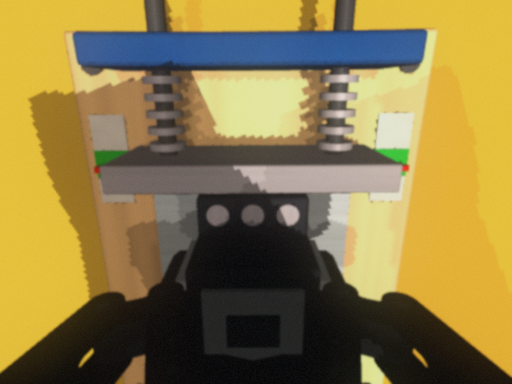

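Red now stands inside the green: the right pointer is at (405,168), and the zone runs on ahead of it. Travel is about 14 mm, so about 8.5 N. The wrist force of 13.3 N less about 4.8 N of bed friction gives the same figure. I'll hold briefly to confirm it's steady, then hand in.

Emit:
arm_command:
  moves:
    - [0,0,0,0,-1]
    - [0,0,0,0,-1]
    - [0,0,0,0,-1]
    - [0,0,0,0,-1]
    - [0,0,0,0,-1]
    - [0,0,0,0,-1]
    - [0,0,0,0,-1]
    - [0,0,0,0,-1]

```text
t: 14.07
position: [0.582, -0.1495, 0.221]
tool_rot: [-1.578, -0.001, -1.988]
ft_force: [-12.2, 5.1, 12.7]
opening: 0.0445
```

```bash
python3 chk.py w5; python3 -c "
from plant import robot
print(robot.sign_off())"
```

```text
stop 8968 [53.6  0.8] [118.9  29.1] 89.97 z 0.0661 [ 39.  -58.7] [68.1 60.2]
bed 38172 [10.8  0.5] [221.8 178.4] 0.09 z 0.0183 [-99.9 -88.7] [121.8  89.8]
bracket 13460 [112.2   0.8] [128.6  33.9] 89.99 z 0.0599 [ 95.2 -63.5] [129.1  65.1]
red few
green 216 [60.9 76.3] [ 6.5 16.1] 2.22 z 0.0191 [57.4 68.4] [64.1 84.3]
red 20 [ 56.4 -79.5] [2.3 2.1] 15.95 z 0.0259 [ 55.1 -80.6] [ 57.2 -78.1]
green 253 [ 61. -78.] [20.5 10.1] 49.5 z 0.0191 [ 50.5 -82.8] [ 64.4 -67.2]
base top 6792 [46.1  0.1] [80.  43.8] 89.75 z 0.0702 [ 24. -40.] [67.9 40. ]
tool jig [18.95955148  0.19035309] 0.22102383646116838 F jig [-13.21883224  -0.23795207] 12.719971584602263 [-9.03923013e+01 -3.65450076e-02 -1.13879484e+02] 14.0667
the job is handed in; nothing more can be done
None
```

I picked up the black contactor and set it on the jig's plate. I then pushed it square against the stop and handed the job in at about 14.1 s, still gripping and pushing.

**Push:** The pointers stand in the green zones at about 14 mm of travel, which is about 8.5 N. The wrist force gives the same figure: 13.2 N along the push, less about 4.8 N of estimated bed friction.

**Position:** The tool is about 0.2 mm off the centre line. The contactor was within about 1° of square before lowering, and the tool leans about 0.4°. It is resting on the bed, and the last 0.7 s of holding showed no drift.

**Checks that were incomplete or disagreed:**
- In the last two checks the colour test found only the right-hand pointer. I saw the left one in the picture but did not measure it.
- The cameras disagree by about 2–3 mm, so I took the travel from how far the pointer moved and from its place against the green zone.
- The contactor presses on the bed with an estimated 16 N, more than I intended.
- I did not measure the breaker and timer again at the end. The arm never came near them, and they looked unmoved in the top view taken before placing.

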